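# Raise the board magazine one slot with the hand wheel

## Robot

A 6-joint arm with a two-finger parallel gripper is mounted at the origin on the work surface. World frame = base frame: x ahead of the robot, y to its left, z up, the work surface at z = 0. Lengths are in mm, angles in degrees, forces in N, time in s.
With the tool pointing down it reaches from about 350 to 725 mm from the base axis. Payload 4.3 kg.
Tool frame: the origin (TCP) lies on the mounting face of the last link; the fingertips stand 173 mm ahead of it and the grasp point (between the pads) lies 155 mm ahead of it; z points along the fingers, y is the direction in which the jaws open and shut (so a half turn about z gives the same grasp; the last joint's range is limited). The gripper opens to 85 mm and grips with 20 to 120 N. Pads are 22 mm wide; open, the fingers measure 114 mm over their backs; the gripper's body (76 mm by 85 mm) begins 54 mm behind the grasp point. The pads swing forward as they close: fully open they stand 13 mm farther back than shut.
Start: joints at [57.794, 21.618, 4.641, 73.018, 0, 83.68], TCP at [251.04, 517.326, 404.729] pointing down, gripper open.
Joint ranges: [-156.06, 156.06], [-48.1, 94.91], [-58.44, 69.94], [-101.28, 121.22], [-78.64, 73.56], [-180, 180]. Speed limits (degrees/s): [147.25, 147.25, 180, 180, 180, 180].

## Interface

Orientations are given as [roll, pitch, yaw] about the fixed x, y, z axes, in that order (R = Rz(yaw) Ry(pitch) Rx(roll)).
In Python, from plant import get_obs, capture, job_done gives the robot as it stands.
- The arm moves only by the tool servo_tool, never from a script. Its argument "moves" is a list that holds one entry, the list of rows, each a list of 5 numbers: the gripper's target within -1 to 1 (fully open at 1, half-way at 0, shut at -1), then the shift along the tool's x, y, z in m, then the turn about the tool's z in degrees. A call has 1 to 8 rows; each row shifts and turns the commanded pose from where the row before left it, along the tool's axes as they then stand; what a row does not reach is not made up. A row lasts 1/12 s, in which the tool goes at most 41.7 mm and 7.16 degrees, less where a joint would pass 70% of its speed; a pose out of reach is approached as far as the arm can. A call with a gripper value outside its range is refused whole. The fingers move at their own pace and stop on an object; "force" is the grip in N (left out, the last holds). Time passes only in rows, so rows that do not move let the fingers close. It gives the time, the measured TCP pose, the force and the opening at its end, in the units of the state.
- get_obs(): the state, without advancing time (a new reading comes with each control period).
- capture(name): name is "side" or "top"; returns a dict with "frame" (480x640x3 uint8, red, green, blue), "fx", "fy", "cx", "cy" (pixels), "D" ([k1, k2, p1, p2, k3] as OpenCV has them; the pictures are not rectified), "R" (3x3) and "t" (3): a world point X has camera coordinates R X + t. Camera axes: x right, y down, z forward; pixel columns grow to the right and rows downward; lengths in mm; the calibration is good to about 2 mm. A picture is of the moment at which its call begins. There is no depth.
- job_done(): hands the job in, once; it reports no verdict.
The state is a dict: "time_s": time; "joint_pos": joint angles; "joint_vel": joint speeds; "effort": joint torques, N m; "tcp_pos": TCP position; "tcp_rot": TCP orientation; "wrist_force": force on the tool from outside, world axes, zero at the start; "moment": the same for the moment, N m; "opening": finger opening in mm.
Only numpy, scipy, OpenCV 4.12 (cv2) and the standard library are available. Lean on these libraries where they do the work, as an engineer would, in place of code of your own. Each camera call takes 0.05 s, during which the arm holds its last target. There are 200 camera calls.

## Task

Raise the circuit-board magazine by one slot: with the fingertips, push the hand wheel round clockwise (seen from above) by its upright handle through exactly one turn, so that the handle stops over the index tab it started from, then let go of it and move clear. Push the handle gently and do not grip it; do not push the magazine itself, and leave the bottle, jar and brush where they are.

Things in the scene. Friction and masses are not known exactly. Their poses are not given: they have to be found in the camera images.
- lift: the board-magazine lift, an aluminium base plate 12 mm thick with white columns, fixed to the bench. Origin: on the bench surface, straight below the wheel's axis. Its z is up; its own +y points from the wheel to the magazine, whose centre lies 300 mm along +y (columns up to 232 mm above the bench, 181 mm from the wheel's axis at the nearest).
- post: the round white post carrying the hand wheel, fixed on the base plate. Origin: on the wheel's vertical axis, 12 mm above the bench. Its own +x (horizontal) points from the axis to the dark steel index tab, a 12 mm block standing just outside the rim, 90 mm from the axis, with its top 86 mm above the bench.
- wheel: the horizontal hand wheel. Origin: its centre, on its axis, 90 mm above the bench. Black rim 146 mm across over all, three steel spokes; rim and spokes lie between 83 and 97 mm above the bench, the hub reaches 99 mm. Nothing but the handle rises above 99 mm within 150 mm of the axis.
- wheel_turn (a joint): turning angle of the hand wheel in rad: 0 at the start (handle over the index tab), growing clockwise seen from above; one turn is 6.283. It turns freely through more than a turn with no stop or click, dry friction about 0.14 N m (some 2 to 3 N at the handle), with slight damping, and stays where it is left.
- handle (a point): the wheel's bright metal upright round handle, 20 mm in diameter and 45 mm tall, standing on the end of one spoke 60 mm from the wheel's axis; it cannot spin on its own. The point is its centre, half-way up, 119.5 mm above the bench (it reaches from 97 to 142 mm). It turns with the wheel.
- magazine_height (a joint): height of the magazine above its start in m; driven by the wheel, 0.020 (one slot) per turn, upward as the wheel turns clockwise.
- magazine: the steel magazine with its stack of board trays (150 x 180 mm over all). Origin: the centre of the magazine's underside, 16 mm above the bench at the start; the magazine is 165 mm tall.
- bottle: white round bottle, 48 mm in diameter, 110 mm tall, standing loose on the bench. Origin: centre of its underside. Leave alone.
- jar: amber glass jar with steel lid, 54 mm in diameter, 60 mm tall, standing loose on the bench. Origin: centre of its underside. Leave alone.
- brush: wooden cleaning brush 160 mm long, lying loose on the bench. Origin: under its middle. Leave alone.

How it is judged:
By the outcome, as a careful person would: the job done as asked, in the order asked, and still so for the second after the job is handed in, with the robot touching nothing.
It also fails if it takes over 67 s, if anything falls off the work surface, if the arm or the gripper's body presses on something with over 40 N, if the wrist force passes 120 N, or if a joint passes its speed limit or range.

## Working session

There is one attempt and no reset: what is moved stays moved. The work goes in short steps, Python scripts to look and compute and a tool call to move; the robot and the scene stay as the last step left them, time stands still between calls to the robot, and variables do not carry over. Pictures are saved under pics/ and viewed, about 8 in all and at most 12, crops included, and the job is handed in when it is done.

Besides the shell and the picture viewer there is one more tool, called after ">>>" as name(argument=value, ...) on one line, values as JSON. servo_tool: Moves the arm, as the interface text tells. Its arguments: {"type":"object","properties":{"moves":{"type":"array","items":{"type":"array","items":{"type":"array","items":{"type":"number"}}}},"force":{"type":"number"}},"required":["moves"]}

```bash
mkdir -p pics; ls; python3 - <<'E'
from plant import *
import cv2
print(get_obs())
for n in("side","top"):
    c=capture(n); cv2.imwrite(f"pics/{n}0.png",c["frame"][:,:,::-1]); print({k:v for k,v in c.items() if k!="frame"})
E
```

```text
pics
{'time_s': 0.0, 'joint_pos': array([ 5.77948925e+01,  2.16611761e+01,  4.56111719e+00,  7.30167310e+01,
       -1.09660166e-03,  8.36805008e+01]), 'joint_vel': array([ 0.02258251, -0.06154733, -0.04622286, -0.06460324, -0.03355885,
        0.05896698]), 'effort': array([-2.01282278e-04, -4.63603556e+01,  2.69875520e+01,  2.06768716e-02,
       -7.22743465e-06,  1.13087319e-05]), 'tcp_pos': array([250.86131908, 517.0498288 , 403.75540638]), 'tcp_rot': array([-1.79883799e+02, -1.17654234e-02,  1.54114381e+02]), 'wrist_force': array([ 0.42401735, -1.00905083, -0.0433393 ]), 'moment': array([0.0044497 , 0.01723701, 0.02333945]), 'opening': 85.41223378284734}
{'fx': 481.1496237697457, 'fy': 481.1496237697457, 'cx': 324.589356739206, 'cy': 243.10875433789423, 'D': array([-0.03265374,  0.        ,  0.        ,  0.        ,  0.        ]), 'R': array([[-0.85388397, -0.52022856, -0.01563396],
       [-0.36254057,  0.61607604, -0.69929583],
       [ 0.37342536, -0.59144955, -0.71466141]]), 't': array([530.6514189 , 318.96460759, 715.66253332])}
{'fx': 525.7752726576816, 'fy': 525.7752726576816, 'cx': 319.2111337046743, 'cy': 252.58005607923607, 'D': array([-0.05839982,  0.        ,  0.        ,  0.        ,  0.        ]), 'R': array([[ 0.00353428, -0.99971349,  0.02367362],
       [-0.99749356, -0.00519747, -0.07056613],
       [ 0.07066896, -0.02336488, -0.99722614]]), 't': array([ -21.58813684,  646.18557126, 1006.32771222])}
```

View pics/top0.png

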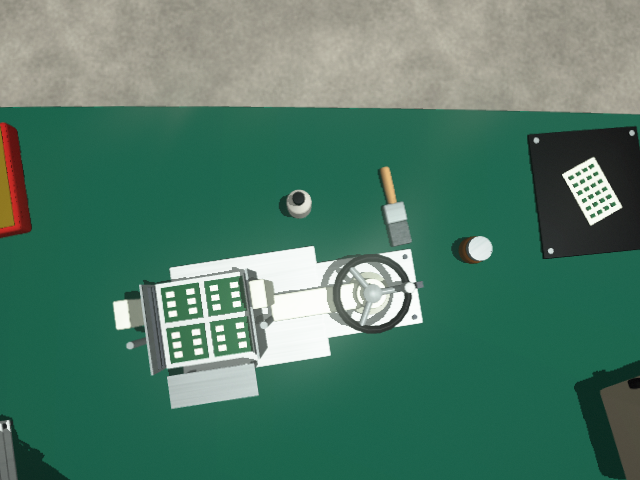

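View pics/side0.png

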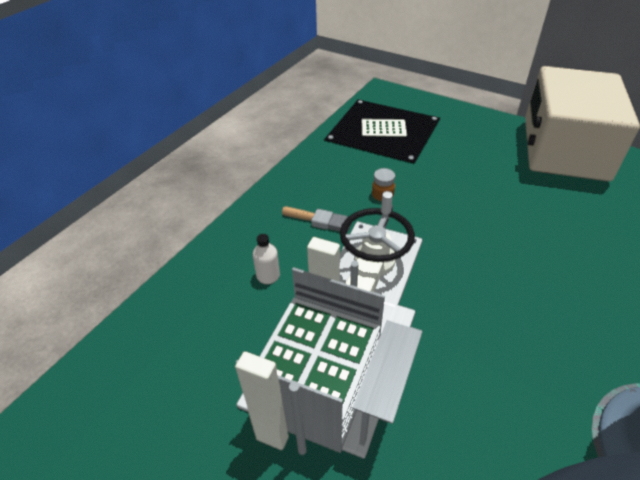

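The top view shows the wheel hub near (372,293), the handle top near (410,287), and the tab near (420,285). The side view shows the hub near (377,235) and the handle near (387,202). I'll enlarge both.

```bash
cat > h.py <<'E'
import numpy as np, cv2
from plant import *
def px2w(c,uv,z):
    K=np.array([[c["fx"],0,c["cx"]],[0,c["fy"],c["cy"]],[0,0,1]])
    n=cv2.undistortPoints(np.array([[uv]],float),K,c["D"])[0,0]
    d=c["R"].T@np.array([*n,1]); o=-c["R"].T@c["t"]
    return o+d*(z-o[2])/d[2]
def crop(c,x,y,w,h,s,name):
    cv2.imwrite(name,cv2.resize(c["frame"][y:y+h,x:x+w,::-1],None,fx=s,fy=s,interpolation=cv2.INTER_CUBIC))
E
python3 - <<'E'
from h import *
a=cv2.imread("pics/top0.png")[240:345,320:440];b=cv2.imread("pics/side0.png")[180:285,325:445]
f=lambda i:cv2.resize(i,None,fx=3.3,fy=5/1.5,interpolation=cv2.INTER_CUBIC)
cv2.imwrite("pics/c1.png",np.hstack([f(a),f(b)]))
E
```

```text
(no output)
```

View pics/c1.png

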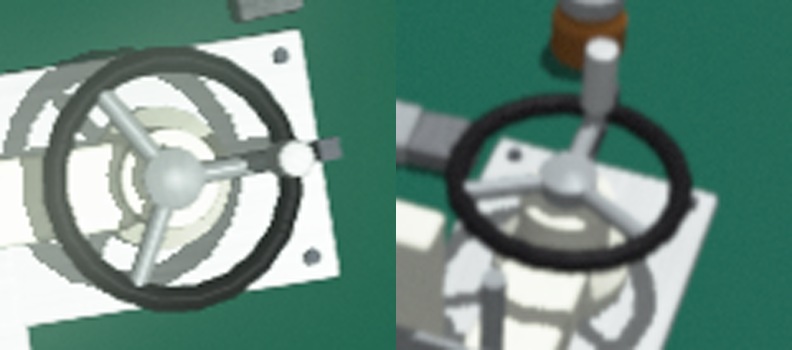

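Crop: in the top view the rim centre is at (372.8,293.7), the handle top at (410,287.4) and the tab at (420.3,284.7). In the side view the hub is at (375.9,232.5) and the handle top at (387.4,195).

```bash
python3 - <<'E'
from h import *
t=capture("top");s=capture("side")
C=px2w(t,(372.8,293.7),90);H=px2w(t,(410,287.4),142);T=px2w(t,(420.3,284.7),86)
print(C,H,T, px2w(s,(375.9,232.5),97),px2w(s,(387.4,195),142))
for P in(H,T):
  d=P-C;print(np.hypot(*d[:2]),np.degrees(np.arctan2(d[1],d[0])))
for n,uv,z in(("bottle",(299,196),110),("jar",(481,248),60)):print(n,px2w(t,uv,z))
print(np.hypot(*C[:2]),np.degrees(np.arctan2(C[1],C[0])))
E
```

```text
[ 566.75513595 -115.35976199   90.        ] [ 578.15416699 -173.62093911  142.        ] [ 583.44951928 -203.83041471   86.        ] [ 569.008839   -105.77817903   97.        ] [ 578.4770325  -167.04636087  142.        ]
59.36583755081656 -78.92969789196354
90.03198780608115 -79.31395735522923
bottle [742.34106752  20.13890474 110.        ]
jar [ 654.05648337 -327.51051311   60.        ]
578.3763989018743 -11.50506013665792
```

>>> servo_tool(moves=[[[-1,0,0,-0.0125,-7],[-1,0,0,-0.0125,-7],[-1,0,0,-0.0125,-7],[-1,0,0,-0.0125,-7],[-1,0,0,-0.0125,-7],[-1,0,0,-0.0125,-7],[-1,0,0,-0.0125,-7],[-1,0,0,-0.0125,-7]]], force=20)

```text
time_s: 0.87
tcp_pos: [251.0, 517.2, 505.1]
tcp_rot: [-180.0, -0.0, -149.5]
wrist_force: [0.1, -0.4, -0.3]
opening: -0.1
```

>>> servo_tool(moves=[[[-1,0,0,0,-7],[-1,0,0,0,-7],[-1,0,0,0,-7],[-1,0,0,0,-7],[-1,0,0,0,-7],[-1,0,0,0,-7],[-1,0,0,0,-7],[-1,0,0,0,-7]]])

```text
time_s: 1.53
tcp_pos: [251.0, 517.3, 504.5]
tcp_rot: [180.0, -0.0, -93.5]
wrist_force: [-0.1, -0.9, -0.1]
opening: 0.1
```

>>> servo_tool(moves=[[[-1,0,0,0,-5],[-1,0,0,0,-5],[-1,0,0,0,-5],[-1,0,0,0,0],[-1,0,0,0,0]]])

```text
time_s: 1.95
tcp_pos: [251.0, 517.3, 504.5]
tcp_rot: [180.0, -0.0, -79.0]
wrist_force: [-0.5, -1.2, 0.1]
opening: -0.2
```

>>> servo_tool(moves=[[[-1,0.0308,-0.0096,0,0],[-1,0.0308,-0.0096,0,0],[-1,0.0308,-0.0096,0,0],[-1,0.0308,-0.0096,0,0],[-1,0.0308,-0.0096,0,0],[-1,0.0308,-0.0096,0,0],[-1,0.0308,-0.0096,0,0],[-1,0.0308,-0.0096,0,0]]])

```text
time_s: 2.62
tcp_pos: [374.3, 288.9, 504.8]
tcp_rot: [-180.0, 0.0, -79.0]
wrist_force: [1.4, 1.1, 0.3]
opening: 0.2
```

>>> servo_tool(moves=[[[-1,0.0308,-0.0096,0,0],[-1,0.0308,-0.0096,0,0],[-1,0.0308,-0.0096,0,0],[-1,0.0308,-0.0096,0,0],[-1,0.0308,-0.0096,0,0],[-1,0.0308,-0.0096,0,0],[-1,0.0308,-0.0096,0,0],[-1,0.0308,-0.0096,0,0]]])

```text
time_s: 3.28
tcp_pos: [497.2, 61.8, 504.8]
tcp_rot: [-180.0, 0.0, -79.0]
wrist_force: [1.1, 0.5, -0.2]
opening: 0.0
```

>>> servo_tool(moves=[[[-1,0.0308,-0.0096,0,0],[-1,0.0308,-0.0096,0,0],[-1,0.0308,-0.0096,0,0],[-1,0.0308,-0.0096,0,0],[-1,0.0308,-0.0096,0,0],[-1,0.0308,-0.0096,0,0],[-1,0.0308,-0.0096,0,0],[-1,0.0308,-0.0096,0,0]]])

```text
time_s: 3.95
tcp_pos: [620.0, -165.1, 504.6]
tcp_rot: [-180.0, 0.0, -79.0]
wrist_force: [0.9, -0.2, 0.2]
opening: -0.6
```

>>> servo_tool(moves=[[[-1,0,0,0.022,0],[-1,0,0,0.022,0],[-1,0,0,0.022,0],[-1,0,0,0.022,0],[-1,0,0,0.022,0],[-1,0,0,0.022,0],[-1,0,0,0.022,0],[-1,0,0,0,0]]])

```text
time_s: 4.62
tcp_pos: [618.0, -163.0, 345.4]
tcp_rot: [179.6, 0.3, -79.0]
wrist_force: [-1.0, -0.4, -1.1]
opening: 0.1
```

```bash
python3 - <<'E'
from h import *
t=capture("top");s=capture("side");print(get_obs()["joint_pos"],get_obs()["tcp_pos"])
f=lambda i:cv2.resize(i[:,:,::-1],None,fx=3,fy=3,interpolation=cv2.INTER_CUBIC)
cv2.imwrite("pics/c2.png",np.hstack([f(t["frame"][180:350,320:450]),f(s["frame"][120:290,315:445])]))
E
```

```text
[-2.04614393e+01  3.04980380e+01  1.04547044e+01  7.00969690e+01
  4.30285973e-03 -1.21508236e+02] [ 619.18133416 -163.45387301  350.16989043]
```

View pics/c2.png

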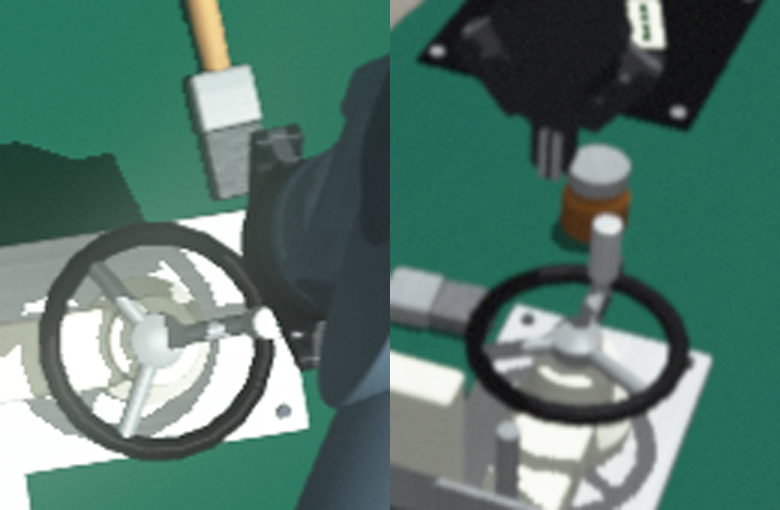

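Both fingers are shut above and behind the handle. In the side view the tips are at (369,177). I'll check that against the camera model.

```bash
python3 - <<'E'
from h import *
s=capture("side")
K=np.array([[s["fx"],0,s["cx"]],[0,s["fy"],s["cy"]],[0,0,1]])
for P in([619.2,-163.5,177],[619.2,-163.5,187],[567.5,-113,97],[566.8,-115.4,97],[578.2,-172,142]):
  print(P,cv2.projectPoints(np.array([P],float),cv2.Rodrigues(s["R"])[0],s["t"],K,s["D"])[0].ravel())
print(px2w(s,(369.3,177.3),177), px2w(s,(315+188/3,120+337/3),97),px2w(s,(315+216/3,120+226/3),142))
E
```

```text
[619.2, -163.5, 177] [368.73207553 174.95562521]
[619.2, -163.5, 187] [368.99229642 170.73248967]
[567.5, -113, 97] [378.31519144 230.51428327]
[566.8, -115.4, 97] [379.20579828 229.89427796]
[578.2, -172, 142] [388.65833006 193.62537667]
[ 614.91066872 -157.62910884  177.        ] [ 566.30257756 -107.89873018   97.        ] [ 578.70176294 -165.75733056  142.        ]
```

>>> servo_tool(moves=[[[-1,0,0,0.013,0],[-1,0,0,0.013,0],[-1,0,0,0.013,0],[-1,0,0,0.013,0],[-1,0,0,0.013,0],[-1,0.0024,0,0,0],[-1,0,0,0,0],[-1,0,0,0,0]]])

```text
time_s: 5.43
tcp_pos: [620.9, -166.4, 287.7]
tcp_rot: [-179.8, -0.1, -78.9]
wrist_force: [0.3, -0.2, 0.4]
opening: 0.3
```

>>> servo_tool(moves=[[[-1,0,0.003,0,0],[-1,0,0.003,0,0],[-1,0,0.003,0,0],[-1,0,0.003,0,0],[-1,0,0.001,0,0],[-1,0,0.001,0,0],[-1,0,0,0,0]]])

```text
time_s: 6.02
tcp_pos: [606.1, -168.7, 285.7]
tcp_rot: [180.0, 0.0, -78.9]
wrist_force: [0.2, 0.4, 0.9]
opening: -0.1
```

```bash
python3 - <<'E'
from h import *
t=capture("top");s=capture("side");o=get_obs();print(o["joint_pos"],o["tcp_pos"],o["wrist_force"])
f=lambda i:cv2.resize(i[:,:,::-1],None,fx=3,fy=3,interpolation=cv2.INTER_CUBIC)
cv2.imwrite("pics/c3.png",np.hstack([f(t["frame"][180:350,320:450]),f(s["frame"][120:290,315:445])]))
E
```

```text
[-2.13181537e+01  3.09934851e+01  1.52058972e+00  6.05258645e+01
  9.27909673e-03 -1.22429049e+02] [ 606.30920531 -168.63818379  285.69348409] [-0.05561148  0.05525282 -0.8802368 ]
```

View pics/c3.png

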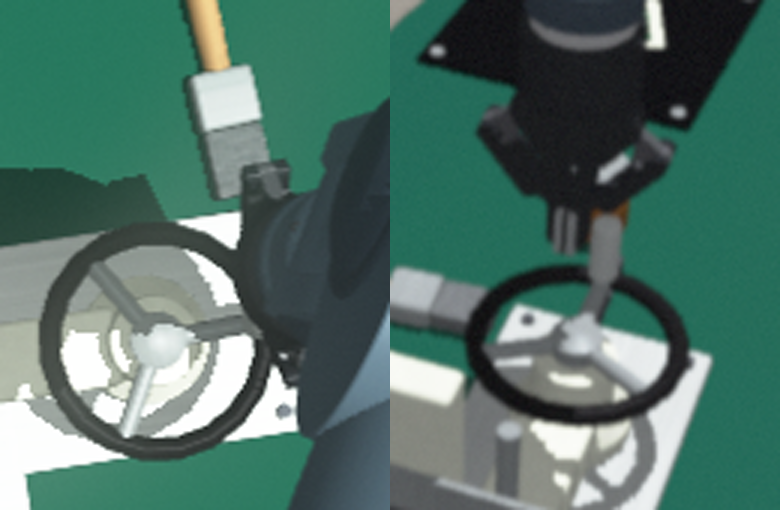

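The closed tips stand about 5 mm behind the handle, at crop (565,250) against (605,250), at the right height. I'll advance slowly until contact.

>>> servo_tool(moves=[[[-1,0,0.001,0,0],[-1,0,0.001,0,0],[-1,0,0.001,0,0],[-1,0,0.001,0,0]]])

```text
time_s: 6.45
tcp_pos: [602.9, -169.4, 285.7]
tcp_rot: [-179.9, 0.0, -78.9]
wrist_force: [3.0, 0.9, -2.4]
opening: -0.0
```

>>> servo_tool(moves=[[[-1,0,0.001,0,0],[-1,0,0.001,0,0],[-1,0,0.001,0,0]]])

```text
time_s: 6.7
tcp_pos: [599.8, -170.2, 285.8]
tcp_rot: [-179.9, -0.0, -78.9]
wrist_force: [3.6, -0.9, -2.8]
opening: -0.5
```

>>> servo_tool(moves=[[[-1,0,0,0,2.5],[-1,0.0012,0.0032,0,3],[-1,0.0012,0.0032,0,3],[-1,0.0012,0.0032,0,3],[-1,0.0012,0.0032,0,3],[-1,0.0012,0.0032,0,3],[-1,0.0012,0.0032,0,3],[-1,0.0012,0.0032,0,3]]])

```text
time_s: 7.37
tcp_pos: [577.3, -178.0, 286.0]
tcp_rot: [-179.9, 0.1, -102.5]
wrist_force: [3.9, 1.3, -2.2]
opening: -0.3
```

```bash
cat >> h.py <<'E'
C=np.array([567,-115.])
def st():
    o=get_obs();y=np.radians(o["tcp_rot"][2]);d=o["tcp_pos"][:2]-C
    q=[d@[np.cos(y),np.sin(y)],d@[np.sin(y),-np.cos(y)]]
    print("t",o["time_s"],"yaw",np.degrees(y),"q",np.round(q,1),"z",o["tcp_pos"][2].round(1),"J6",o["joint_pos"][5].round(1),"F",o["wrist_force"].round(1))
E
python3 - <<'E'
from h import *
st()
s=capture("side")
f=lambda i:cv2.resize(i[:,:,::-1],None,fx=3,fy=3,interpolation=cv2.INTER_CUBIC)
cv2.imwrite("pics/c4.png",f(s["frame"][120:290,315:445]))
E
```

```text
t 7.3667 yaw -102.52653433478616 q [ 59.3 -23.8] z 286.0 J6 -100.6 F [ 3.9  1.3 -2.2]
```

View pics/c4.png

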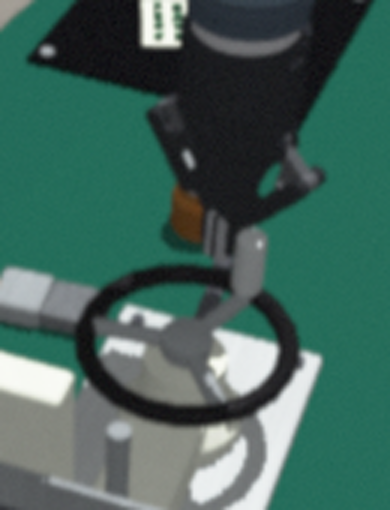

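The handle is turning with the fingers, now at crop (250,255). Continuing round.

>>> servo_tool(moves=[[[-1,0.0016,0.0042,0,4],[-1,0.0016,0.0042,0,4],[-1,0.0016,0.0042,0,4],[-1,0.0016,0.0042,0,4],[-1,0.0016,0.0042,0,4],[-1,0.0016,0.0042,0,4],[-1,0.0016,0.0042,0,4],[-1,0.0016,0.0042,0,4]]])

```text
time_s: 8.08
tcp_pos: [542.3, -175.2, 286.4]
tcp_rot: [-179.9, 0.0, -134.5]
wrist_force: [3.9, -0.4, -0.3]
opening: 0.3
```

```bash
python3 -c "
from h import *
st()"
```

```text
t 8.0833 yaw -134.533614279888 q [ 60.2 -24.6] z 286.4 J6 -69.7 F [ 3.9 -0.4 -0.3]
```

>>> servo_tool(moves=[[[-1,0.0016,0.0042,0,4],[-1,0.0016,0.0042,0,4],[-1,0.0016,0.0042,0,4],[-1,0.0016,0.0042,0,4],[-1,0.0016,0.0042,0,4],[-1,0.0016,0.0042,0,4],[-1,0.0016,0.0042,0,4],[-1,0.0016,0.0042,0,4]]])

```text
time_s: 8.75
tcp_pos: [514.0, -153.9, 286.4]
tcp_rot: [-179.8, 0.0, -166.6]
wrist_force: [1.3, -2.8, 0.1]
opening: 0.0
```

>>> servo_tool(moves=[[[-1,0.0016,0.0042,0,4],[-1,0.0016,0.0042,0,4],[-1,0.0016,0.0042,0,4],[-1,0.0016,0.0042,0,4],[-1,0.0016,0.0042,0,4],[-1,0.0016,0.0042,0,4],[-1,0.0016,0.0042,0,4],[-1,0.0016,0.0042,0,4]]])

```text
time_s: 9.42
tcp_pos: [500.5, -120.6, 286.3]
tcp_rot: [-179.8, -0.0, 161.4]
wrist_force: [-1.3, -3.7, 2.6]
opening: -0.2
```

```bash
python3 - <<'E'
from h import *
st()
s=capture("side");t=capture("top")
f=lambda i:cv2.resize(i[:,:,::-1],None,fx=3,fy=3,interpolation=cv2.INTER_CUBIC)
cv2.imwrite("pics/c5.png",np.hstack([f(t["frame"][210:380,310:440]),f(s["frame"][120:290,315:445])]))
E
```

```text
t 9.4167 yaw 161.41474734409644 q [ 61.3 -26.6] z 286.3 J6 -2.0 F [-1.3 -3.7  2.6]
```

View pics/c5.png

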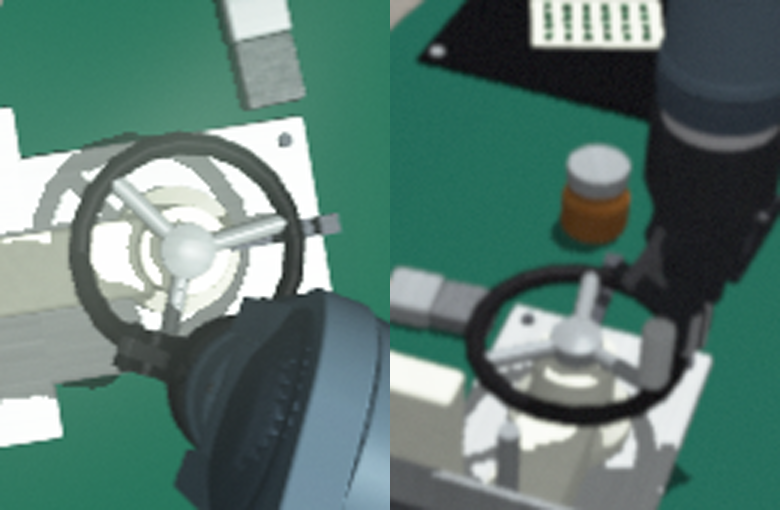

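The wheel is near 120° and the handle is still in contact, with the fingers at crop (690,330) beside it at (660,350).

>>> servo_tool(moves=[[[-1,0.001,0.0043,0,4],[-1,0.001,0.0043,0,4],[-1,0.0016,0.0043,0,4],[-1,0.0016,0.0042,0,4],[-1,0.0016,0.0042,0,4],[-1,0.0016,0.0042,0,4],[-1,0.0016,0.0042,0,4],[-1,0.0016,0.0042,0,4]]])

```text
time_s: 10.18
tcp_pos: [507.6, -85.1, 285.0]
tcp_rot: [-179.7, -0.2, 129.6]
wrist_force: [-4.3, -0.5, 2.2]
opening: -0.2
```

>>> servo_tool(moves=[[[-1,0.0016,0.0042,0,4],[-1,0.0016,0.0042,0,4],[-1,0.0016,0.0042,0,4],[-1,0.0016,0.0042,0,4],[-1,0.0016,0.0042,0,4],[-1,0.0016,0.0042,0,4],[-1,0.0016,0.0042,0,4],[-1,0.0016,0.0042,0,4]]])

```text
time_s: 10.85
tcp_pos: [531.6, -58.5, 284.3]
tcp_rot: [-179.6, -0.2, 97.6]
wrist_force: [-4.7, 3.3, 1.1]
opening: 0.1
```

```bash
python3 -c "
from h import *
st()"
```

```text
t 10.85 yaw 97.60509485973677 q [ 60.7 -27.6] z 284.3 J6 69.3 F [-4.7  3.3  1.1]
```

>>> servo_tool(moves=[[[-1,0.0014,0.0047,0,4],[-1,0.0014,0.0047,0,4],[-1,0.0014,0.0047,0,4],[-1,0.0016,0.0044,0,4],[-1,0.0016,0.0042,0,4],[-1,0.0016,0.0042,0,4],[-1,0.0016,0.0042,0,4],[-1,0.0016,0.0042,0,4]]])

```text
time_s: 11.52
tcp_pos: [568.3, -49.7, 284.2]
tcp_rot: [-179.6, -0.1, 65.6]
wrist_force: [-4.0, 4.8, -0.9]
opening: -0.0
```

>>> servo_tool(moves=[[[-1,0.0016,0.0042,0,4],[-1,0.0016,0.0042,0,4],[-1,0.0016,0.0042,0,4],[-1,0.0016,0.0042,0,4],[-1,0.0016,0.0042,0,4],[-1,0.0016,0.0042,0,4],[-1,0.0016,0.0042,0,4],[-1,0,0,0,0]]])

```text
time_s: 12.18
tcp_pos: [599.7, -58.8, 284.5]
tcp_rot: [-179.8, 0.0, 37.7]
wrist_force: [-1.1, 3.6, -1.1]
opening: 0.4
```

```bash
python3 - <<'E'
from h import *
st()
s=capture("side");t=capture("top")
f=lambda i:cv2.resize(i[:,:,::-1],None,fx=3,fy=3,interpolation=cv2.INTER_CUBIC)
cv2.imwrite("pics/c6.png",np.hstack([f(t["frame"][210:380,310:440]),f(s["frame"][120:290,315:445])]))
E
```

```text
t 12.1833 yaw 37.71986967051347 q [ 60.3 -24.5] z 284.5 J6 130.6 F [-1.1  3.6 -1.1]
```

View pics/c6.png

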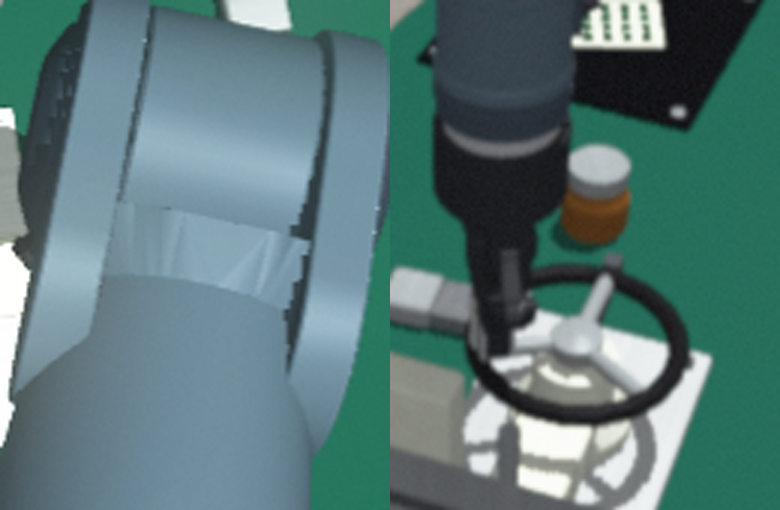

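The spokes show the wheel near 240°, with the fingers behind the handle at crop (490,340). The last joint is at 131°, so I'll back off, lift, turn the tool half a turn and continue with the other finger face.

>>> servo_tool(moves=[[[-1,0,-0.005,0,0],[-1,0,-0.005,0,0],[-1,0,-0.005,0,0],[-1,0,0,-0.02,0],[-1,0,0,-0.02,-7],[-1,0,0,0,-7],[-1,0,0,0,-7],[-1,0,0,0,-7]]])

```text
time_s: 12.95
tcp_pos: [590.9, -47.5, 326.8]
tcp_rot: [179.9, 0.0, 66.0]
wrist_force: [-0.7, -0.1, -0.6]
opening: 0.2
```

>>> servo_tool(moves=[[[-1,0,0,0,-7],[-1,0,0,0,-7],[-1,0,0,0,-7],[-1,0,0,0,-7],[-1,0,0,0,-7],[-1,0,0,0,-7],[-1,0,0,0,-7],[-1,0,0,0,-7]]])

```text
time_s: 13.62
tcp_pos: [590.7, -47.5, 326.2]
tcp_rot: [180.0, 0.1, 122.0]
wrist_force: [-0.1, 0.6, 0.7]
opening: -0.0
```

>>> servo_tool(moves=[[[-1,0,0,0,-7],[-1,0,0,0,-7],[-1,0,0,0,-7],[-1,0,0,0,-7],[-1,0,0,0,-7],[-1,0,0,0,-7],[-1,0,0,0,-7],[-1,0,0,0,-7]]])

```text
time_s: 14.28
tcp_pos: [590.7, -47.5, 326.2]
tcp_rot: [-180.0, 0.0, 178.0]
wrist_force: [-0.1, 0.6, -0.1]
opening: -0.3
```

>>> servo_tool(moves=[[[-1,0,0,0,-7],[-1,0,0,0,-7],[-1,0,0,0,-7],[-1,0,0,0,-7],[-1,0,0,0,-7],[-1,0,0,0,-5],[-1,0,0,0,0],[-1,0,0,0,0]]])

```text
time_s: 14.95
tcp_pos: [590.8, -47.6, 326.1]
tcp_rot: [-180.0, 0.0, -142.5]
wrist_force: [0.8, -0.2, -0.1]
opening: 0.2
```

```bash
python3 - <<'E'
from h import *
st()
s=capture("side")
crop(s,315,120,130,170,3,"pics/c7.png")
E
```

```text
t 14.95 yaw -142.4957407655918 q [-59.9  39. ] z 326.1 J6 -48.2 F [ 0.8 -0.2 -0.1]
```

View pics/c7.png

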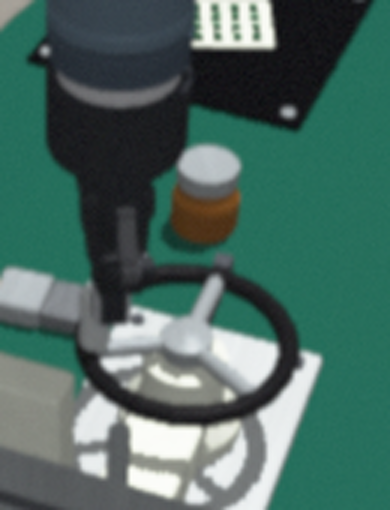

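The handle stayed put, at crop (92,325), and the fingers are clear. I'll go down, touch again and push on.

>>> servo_tool(moves=[[[-1,0,0,0.0205,0],[-1,0,0,0.0205,0],[-1,0,0,0,0],[-1,0,-0.004,0,0],[-1,0,-0.004,0,0],[-1,0,-0.003,0,0],[-1,0,-0.002,0,0],[-1,0,0,0,0]]])

```text
time_s: 15.67
tcp_pos: [599.6, -58.3, 285.8]
tcp_rot: [-179.9, 0.1, -142.4]
wrist_force: [0.3, -1.4, 0.2]
opening: -0.1
```

>>> servo_tool(moves=[[[-1,-0.0008,-0.0021,0,2],[-1,-0.0012,-0.0032,0,3],[-1,-0.0016,-0.0042,0,4],[-1,-0.0016,-0.0042,0,4],[-1,-0.0016,-0.0042,0,4],[-1,-0.0016,-0.0042,0,4],[-1,-0.0016,-0.0042,0,4],[-1,-0.0016,-0.0042,0,4]]])

```text
time_s: 16.33
tcp_pos: [622.0, -79.8, 285.3]
tcp_rot: [179.9, 0.0, -171.5]
wrist_force: [-2.3, 4.0, 1.8]
opening: -0.1
```

```bash
python3 -c "
from h import *
st()"
```

```text
t 16.3333 yaw -171.54708692967066 q [-59.6  26.8] z 285.3 J6 -21.6 F [-2.3  4.   1.8]
```

>>> servo_tool(moves=[[[-1,-0.0016,-0.0042,0,4],[-1,-0.0016,-0.0042,0,4],[-1,-0.0016,-0.0042,0,4],[-1,-0.0016,-0.0042,0,4],[-1,-0.0016,-0.0042,0,4],[-1,-0.0016,-0.0042,0,4],[-1,-0.0016,-0.0042,0,4],[-1,-0.0016,-0.0042,0,4]]])

```text
time_s: 17.0
tcp_pos: [631.5, -113.9, 285.1]
tcp_rot: [179.9, -0.0, 156.5]
wrist_force: [-0.1, 4.5, 0.2]
opening: -0.2
```

>>> servo_tool(moves=[[[-1,-0.0016,-0.0042,0,4],[-1,-0.0016,-0.0042,0,4],[-1,-0.0016,-0.0042,0,4],[-1,-0.0016,-0.0042,0,4],[-1,-0.0016,-0.0042,0,4],[-1,-0.0016,-0.0042,0,4],[-1,-0.0016,-0.0042,0,4],[-1,-0.0012,-0.0032,0,3]]])

```text
time_s: 17.67
tcp_pos: [622.3, -147.2, 285.1]
tcp_rot: [179.8, -0.1, 125.5]
wrist_force: [1.3, 3.7, -0.3]
opening: -0.0
```

>>> servo_tool(moves=[[[-1,-0.0012,-0.0032,0,3],[-1,-0.0012,-0.0032,0,3],[-1,-0.0008,-0.0021,0,2],[-1,-0.0008,-0.0021,0,2],[-1,-0.0008,-0.0021,0,2],[-1,-0.0008,-0.0021,0,2],[-1,-0.0008,-0.0021,0,2],[-1,0,0,0,0]]])

```text
time_s: 18.33
tcp_pos: [610.7, -161.3, 285.3]
tcp_rot: [179.9, -0.0, 109.6]
wrist_force: [1.3, 2.4, -1.5]
opening: -0.4
```

```bash
python3 - <<'E'
from h import *
st()
s=capture("side");t=capture("top")
f=lambda i:cv2.resize(i[:,:,::-1],None,fx=3,fy=3,interpolation=cv2.INTER_CUBIC)
cv2.imwrite("pics/c8.png",np.hstack([f(t["frame"][210:380,320:450]),f(s["frame"][120:290,315:445])]))
E
```

```text
t 18.3333 yaw 109.58833210156442 q [-58.2  25.7] z 285.3 J6 49.9 F [ 1.3  2.4 -1.5]
```

View pics/c8.png

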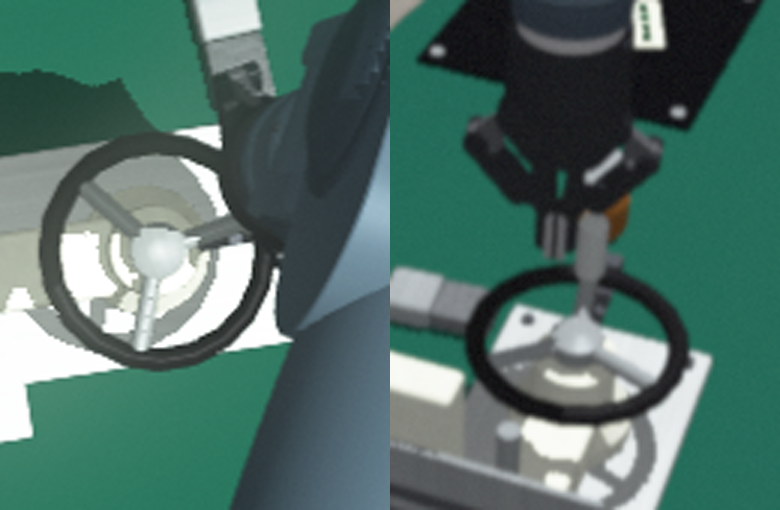

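The handle top in the side crop is at (592,222), against (606,226) at the start, so it is about 9° short. I'll push 8.5° more, then back off and measure.

>>> servo_tool(moves=[[[-1,-0.0008,-0.0021,0,2],[-1,-0.0008,-0.0021,0,2],[-1,-0.0006,-0.0016,0,1.5],[-1,-0.0004,-0.001,0,1],[-1,-0.0004,-0.001,0,1],[-1,-0.0004,-0.001,0,1],[-1,0,0,0,0]]])

```text
time_s: 19.02
tcp_pos: [602.9, -167.4, 285.0]
tcp_rot: [180.0, 0.0, 101.1]
wrist_force: [1.9, 0.9, 1.4]
opening: 0.2
```

```bash
python3 -c "
from h import *
st()"
```

```text
t 19.0167 yaw 101.06955385494362 q [-58.3  25.1] z 285.0 J6 57.6 F [1.9 0.9 1.4]
```

>>> servo_tool(moves=[[[-1,0,0.004,0,0],[-1,0,0.006,0,0],[-1,0,0.006,0,0],[-1,0,0,-0.03,0],[-1,0,0,-0.03,0],[-1,0,0.03,-0.03,0],[-1,0,0.03,0,0],[-1,0,0.02,0,0]]])

```text
time_s: 19.68
tcp_pos: [698.6, -148.4, 376.6]
tcp_rot: [179.8, 0.1, 101.1]
wrist_force: [-0.2, -1.0, -0.6]
opening: 0.3
```

```bash
python3 - <<'E'
from h import *
st()
s=capture("side");t=capture("top")
cv2.imwrite("pics/top9.png",t["frame"][:,:,::-1]);cv2.imwrite("pics/side9.png",s["frame"][:,:,::-1])
a=cv2.imread("pics/top0.png")[240:345,320:440];b=t["frame"][240:345,320:440,::-1]
c=cv2.imread("pics/side0.png")[180:285,325:445];d=s["frame"][180:285,325:445,::-1]
f=lambda i:cv2.resize(i,None,fx=3,fy=2.8,interpolation=cv2.INTER_CUBIC)
cv2.imwrite("pics/c9.png",np.vstack([np.hstack([f(a),f(c)]),np.hstack([f(b),f(d)])]))
E
```

```text
t 19.6833 yaw 101.1325016130858 q [-58.2 122.6] z 376.6 J6 61.8 F [-0.2 -1.  -0.6]
```

View pics/c9.png

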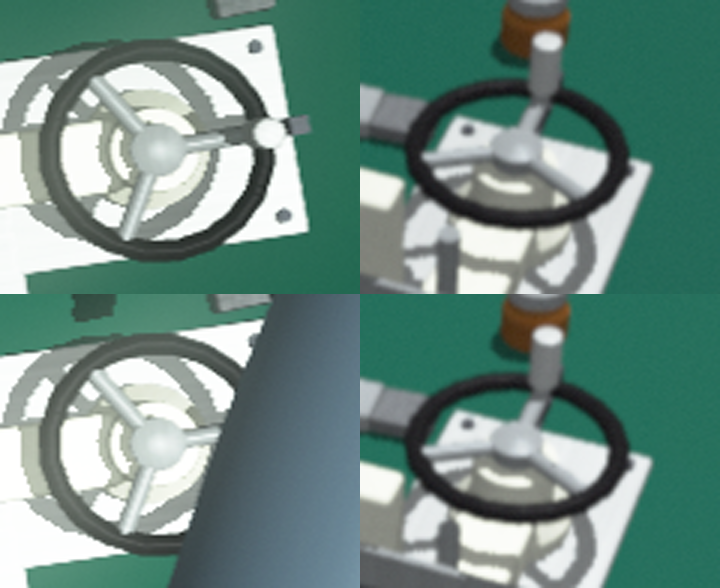

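The side views match: the handle top is at crop (547,42) before and (547,337-294) after. I'll move the arm well clear and measure the residual angle numerically.

>>> servo_tool(moves=[[[-1,0,0,-0.03,0],[-1,0,0,-0.03,0],[-1,-0.033,0,0,0],[-1,-0.033,-0.01,0,0],[-1,-0.033,-0.03,0,0],[-1,-0.033,-0.03,0,0],[-1,-0.033,-0.03,0,0],[-1,-0.033,-0.03,0,0]]])

```text
time_s: 20.45
tcp_pos: [611.5, -359.6, 433.5]
tcp_rot: [-179.9, -0.0, 101.1]
wrist_force: [1.4, -0.6, -0.6]
opening: 0.1
```

>>> servo_tool(moves=[[[-1,-0.02,-0.02,0,0],[-1,-0.02,-0.02,0,0],[-1,0,0,0,0]]])

```text
time_s: 20.7
tcp_pos: [577.7, -410.0, 433.4]
tcp_rot: [-179.8, 0.1, 100.7]
wrist_force: [-0.8, -0.5, 0.1]
opening: -0.1
```

```bash
python3 - <<'E'
from h import *
st()
for n,(x,y,w,h) in(("side",(380,188,16,18)),("top",(402,279,16,17)),("top",(366,285,14,16))):
    i0=cv2.imread(f"pics/{n}0.png");c=capture(n);i1=np.ascontiguousarray(c["frame"][:,:,::-1]);cv2.imwrite(f"pics/{n}10.png",i1)
    k=6;up=lambda i:cv2.resize(i,None,fx=k,fy=k,interpolation=cv2.INTER_CUBIC)
    T=up(i0[y:y+h,x:x+w]);S=up(i1[y-6:y+h+6,x-6:x+w+6])
    r=cv2.matchTemplate(S,T,cv2.TM_CCOEFF_NORMED);_,v,_,l=cv2.minMaxLoc(r);print(n,v,(l[0]/k-6,l[1]/k-6))
a=cv2.imread("pics/top10.png");b=cv2.imread("pics/side10.png")
f=lambda i:cv2.resize(i,(400,300))
c=lambda i:cv2.resize(i,(400,300),interpolation=cv2.INTER_CUBIC)
cv2.imwrite("pics/c10.png",np.vstack([np.hstack([f(a),f(b)]),np.hstack([c(a[240:345,320:460]),c(b[170:275,315:455])])]))
E
```

```text
t 20.7 yaw 100.70709172595267 q [-291.9  -44.3] z 433.4 J6 38.8 F [-0.8 -0.5  0.1]
side 0.89203941822052 (-0.33333333333333304, 1.333333333333333)
top 0.8938291072845459 (-0.16666666666666696, 0.0)
top 0.9669399261474609 (-0.16666666666666696, 0.0)
```

View pics/c10.png

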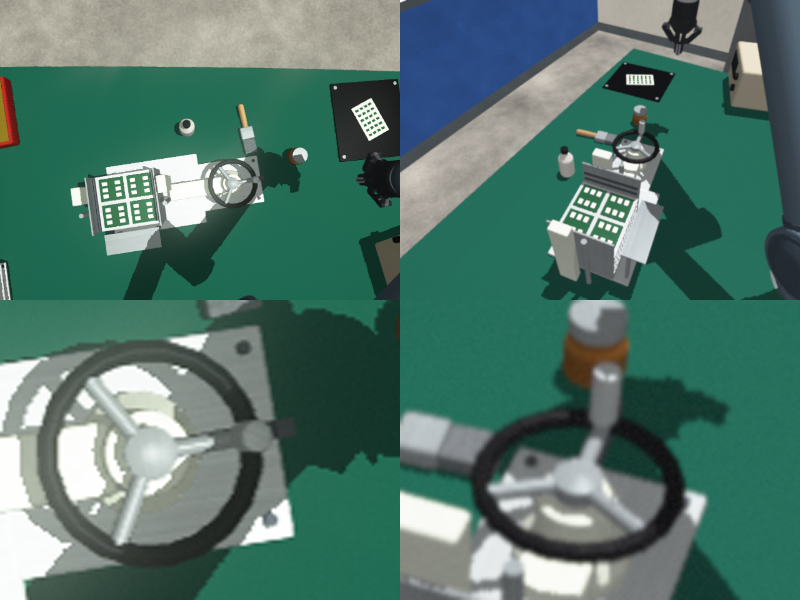

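The handle is over the tab with no measurable shift from the start (under about 1°). The bottle, jar and brush are where they were, and the arm is clear. Handing in.

```bash
python3 -c "
from plant import *
print(job_done())"
```

```text
the job is handed in; nothing more can be done
None
```

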